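# Nest a sensor module and snap its cover on

### The job

Push the sensor module's dark metal plate along the aluminium fixture until it sits fully home against both dowels and the red end stop, then, with it located there, press the teal cover down on its two orange pads until the clips at both ends snap and the cover is fully home all round. Press firmly but do not force the cover, keep off the display window in its middle, and leave the meter, the screwdriver and the jar where they are.

Things in the scene. Friction and masses are not known exactly. Their poses are not given: they have to be found in the camera images.
- fixture: Aluminium fixture fixed to the bench: flat bed 200 (x) x 250 (y) x 15 mm thick. Origin: centre of its underside, on the bench. +x points towards the two dowels, +y towards the red end stop. With the module home, the module's origin is at x 15, y 12, z 15 mm in this frame, axes parallel
- dowel_a (a point): Centre of the top of the first steel dowel, 10 mm diameter, 25 mm tall above the bed; at x 80, y -38 mm in the fixture's frame. The plate's edge rests against the dowel's side at fixture x 75 mm
- dowel_b (a point): Centre of the top of the second dowel, same size, at x 80, y +42 mm in the fixture's frame
- end_stop (a point): Top edge of the red end stop's contact face, which looks to the fixture's -y; the block is 36 (x) x 14 (y) x 25 mm tall above the bed; this point is at x 15, y 94.5, z 40 mm in the fixture's frame
- module: Loose module, 0.4 to 0.8 kg, needs up to 13 N to slide. Dark grey plate 120 (x) x 165 (y) x 12 mm; on its middle a dark housing 80 x 120 mm, its top 40 mm above the plate's underside. Origin: centre of the underside. Starts 15 to 35 mm short of home in both fixture axes, up to 0.12 rad askew. Beads (radius 2.5 mm) on the housing's y ends, 61 mm from the middle, 30 mm up, take the clips
- edge_a (a point): Point on the carrier plate's +x edge at mid-thickness, x 60, y -50, z 6 mm in the module's frame; meets dowel a
- edge_b (a point): Point on the same edge, x 60, y +30, z 6 mm in the module's frame; meets dowel b
- edge_end (a point): Middle of the carrier plate's +y edge, x 0, y 82.5, z 6 mm in the module's frame; meets the end stop
- cover: Loose teal cover, 0.14 kg, on the housing, clips resting on the beads. Panel 90 (x) x 129 (y) x 4 mm, skirts 14 mm deep, a sprung clip arm 36 mm wide at each y end out to 68 mm. Origin: centre of the panel's underside; in the module's frame at z 48 mm loose, 40 mm home. Each end can be snapped in turn: its clip yields at 7 to 14 N on the pad and the end drops and stays; over 60 N cracks it
- pad_a (a point): Centre of the orange pressing pad (20 mm disc, flush with the cover's top) at the cover's -y end: x 0, y -48, z 4 mm in the cover's frame. In the module's frame its height is about 52 mm loose, 44 mm when home
- pad_b (a point): Centre of the orange pressing pad at the cover's +y end: x 0, y +48, z 4 mm in the cover's frame; same heights
- window: Fragile display window in the middle of the cover's top, 56 (x) x 42 (y) mm, standing 5 mm above the top; origin at the centre of its underside. Not to be pressed
- meter: Yellow handheld meter lying on the bench beyond the end stop, 75 x 150 x 41 mm; origin at the centre of its underside. Bystander
- driver: Screwdriver with an orange handle, 200 mm long, 26 mm thick, lying on the bench beyond the dowels; origin underneath its middle. Bystander
- jar: Small jar with a blue lid, 52 mm diameter, 50 mm tall, standing on the bench on the fixture's -y side; origin at the centre of its underside. Bystander
There are look-alikes about, which are no part of the job. Of the things that look like the cover, the smaller one is meant. Of the things shaped like the module, the grey one is meant.

How it is judged:
By the outcome, as a careful person would: the job done as asked, in the order asked, and still so for the second after the job is handed in, with the robot touching nothing.
It also fails if it takes over 72 s, if anything falls off the work surface, if the arm or the gripper's body presses on something with over 40 N, if the wrist force passes 120 N, or if a joint passes its speed limit or range.

### The arm

A 6-joint arm with a two-finger parallel gripper is mounted at the origin on the work surface. World frame = base frame: x ahead of the robot, y to its left, z up, the work surface at z = 0. Lengths are in m, angles in degrees, forces in N, time in s.
With the tool pointing down it reaches from about 0.25 to 0.725 m from the base axis. Payload 9.7 kg.
Tool frame: the origin (TCP) lies midway between the tips of the shut fingers; the grasp point (between the pads) lies 19 mm behind it; z points along the fingers, y is the line along which they close (so a half turn about z gives the same grasp; the last joint's range is limited). The gripper opens to 85 mm and grips with 20 to 120 N. Pads are 22 mm wide; open, the fingers measure 114 mm over their backs; the gripper's body (76 mm by 85 mm) begins 54 mm behind the grasp point. The pads swing forward as they close: fully open they stand 13 mm farther back than shut.
Start: joints at [68.755, 4.979, 10.078, 95.1, 0, 90], TCP at [0.199, 0.513, 0.231] pointing down, gripper open.
Joint ranges: [-179.16, 179.16], [-48.56, 103.87], [-65.8, 70.77], [-126.05, 130.52], [-82.76, 87.17], [-180, 180]. Speed limits (degrees/s): [127.2, 127.2, 147.25, 180, 180, 180].

### API

Orientations are given as [roll, pitch, yaw] about the fixed x, y, z axes, in that order (R = Rz(yaw) Ry(pitch) Rx(roll)).
In Python, from workcell import bot gives the robot as it stands. The module is installed in compiled form; this text tells all that it offers.
- The arm moves only by the tool send_rows, never from a script. Its argument "moves" is one flat list of numbers, 7 for each row, row after row: the shift along the world's x, y, z normalised to -1 to 1, where 1 is 0.025 m, then the turn, a rotation vector about the world's x, y, z normalised to -1 to 1, where 1 is 0.15 rad, then the closure, from -1 (fully open) to 1 (shut), so that 0 is half open. A call has 1 to 8 rows; each row shifts and turns the commanded pose from where the row before left it; what a row does not reach is not made up. A row lasts 1/8 s, in which the tool goes at most 62.5 mm and 10.7 degrees, less where a joint would pass 70% of its speed; a pose out of reach is approached as far as the arm can. A call with a number of a shift or a turn outside -1 to 1 is refused whole. A call with a gripper value outside its range is refused whole. The fingers move at their own pace and stop on an object; "squeeze" is the grip in N (left out, the last holds). Time passes only in rows, so rows that do not move let the fingers close. It gives the time, the measured TCP pose, the force, the opening and the grip force at its end, in the units of the state.
- bot.get_obs(): the state, without advancing time (a new reading comes with each control period).
- bot.camera(name): name is "scene" or "top" or "wrist"; returns a dict with "color" (480x640x3 uint8, red, green, blue), "camera_matrix" (3x3 intrinsics, pixels), "R" (3x3) and "t" (3): a world point X has camera coordinates R X + t. Camera axes: x right, y down, z forward; pixel columns grow to the right and rows downward; lengths in m; the calibration is good to about 2 mm. A picture is of the moment at which its call begins. There is no depth.
- bot.job_done(): hands the job in; it is judged then, once.
Trained networks look in the newest picture that a camera, given by its name, has taken for a name from the list of things; names that differ only in an ending like _2 or _b are one class to them, and where a whole thing is asked for, a point or a joint stands for the part that bears it (a point fixed in the world has none). Each returns a list of dicts, best first, with "p" (0 to 1); they miss things now and then, are a little off and sometimes report something else, mostly with a low value. They report only what shows in the picture. A call takes as long as a camera call. They do not tell look-alikes from the thing itself.
- bot.boxes_of(camera, query): "extent" ([left, top, right, bottom] in pixels, round what is visible of it).
- bot.trace(camera, query): "region" (480x640 bool, what is visible of it) and "extent" ([left, top, right, bottom] in pixels, round what is visible of it).
- bot.landmark_of(camera, query): "pixel" ([column, row] in pixels: a listed point, or the origin of a listed thing).
The state is a dict: "time": time; "q": joint angles; "qd": joint speeds; "joint_efforts": joint torques, N m; "ee_pos": TCP position; "tcp_rot": TCP orientation; "wrist_force": force on the tool from outside, world axes, zero at the start; "torque": the same for the moment, N m; "opening": finger opening in m; "grasp_force": force on a finger pad.
Only numpy, scipy, OpenCV 4.12 (cv2) and the standard library are available. Lean on these libraries where they do the work, as an engineer would, in place of code of your own. Each camera call takes 0.05 s, during which the arm holds its last target. There are 200 camera calls.

## Working session

There is one attempt and no reset: what is moved stays moved. The work goes in short steps, Python scripts to look and compute and a tool call to move; the robot and the scene stay as the last step left them, time stands still between calls to the robot, and variables do not carry over. Pictures are saved under pics/ and viewed, at most 10 in all, crops included, and the job is handed in when it is done.

Besides the shell and the picture viewer there is one more tool, called after "Call:" by a JSON object that holds its "fn" and its "kwargs". send_rows: Moves the arm, as the interface text tells. Its arguments: {"type":"object","properties":{"moves":{"type":"array"},"squeeze":{"type":"number"}},"required":["moves"]}

```bash
mkdir -p pics; cat > h.py <<'E'
import numpy as np, cv2
from workcell import bot
def ray(c,px):
    K=np.array(c["camera_matrix"]);R=np.array(c["R"]);t=np.array(c["t"])
    d=R.T@np.linalg.solve(K,[px[0],px[1],1.]);o=-R.T@t
    return o,d
def at_z(c,px,z):
    o,d=ray(c,px); return o+d*(z-o[2])/d[2]
def proj(c,X):
    p=np.array(c["camera_matrix"])@(np.array(c["R"])@np.array(X)+np.array(c["t"])); return p[:2]/p[2]
def save(c,n): cv2.imwrite("pics/"+n,cv2.cvtColor(c["color"],cv2.COLOR_RGB2BGR))
E
python3 - <<'E'
from h import *
np.set_printoptions(precision=3,suppress=True)
zs=dict(dowel_a=.04,dowel_b=.04,end_stop=.04,fixture=0,module=.015,edge_a=.021,edge_b=.021,edge_end=.021,cover=.063,pad_a=.067,pad_b=.067,window=.067,meter=0,driver=0,jar=0)
for n in("top","scene"):
    c=bot.camera(n);save(c,n+"0.png")
    print(n,-np.array(c["R"]).T@c["t"])
    for k,z in zs.items():
        print(k,[(round(d["p"],2),np.round(d["pixel"]),at_z(c,d["pixel"],z)[:2]) for d in bot.landmark_of(n,k)[:4]])
print(bot.get_obs())
E
```

```text
top [0.438 0.035 1.064]
dowel_a [(0.83, array([364., 232.]), array([ 0.648, -0.063])), (0.76, array([329., 246.]), array([0.618, 0.01 ]))]
dowel_b [(0.83, array([364., 232.]), array([ 0.648, -0.063])), (0.76, array([329., 246.]), array([0.618, 0.01 ]))]
end_stop [(0.79, array([316., 282.]), array([0.542, 0.037]))]
fixture []
module [(0.87, array([419., 152.]), array([ 0.836, -0.19 ])), (0.73, array([319., 201.]), array([0.721, 0.031]))]
edge_a [(0.93, array([436., 133.]), array([ 0.878, -0.228])), (0.92, array([340., 253.]), array([ 0.606, -0.014])), (0.88, array([452., 166.]), array([ 0.801, -0.26 ])), (0.62, array([371., 240.]), array([ 0.635, -0.079]))]
edge_b [(0.93, array([436., 133.]), array([ 0.878, -0.228])), (0.92, array([340., 253.]), array([ 0.606, -0.014])), (0.88, array([452., 166.]), array([ 0.801, -0.26 ])), (0.62, array([371., 240.]), array([ 0.635, -0.079]))]
edge_end [(0.9, array([406., 121.]), array([ 0.905, -0.161])), (0.63, array([325., 291.]), array([0.527, 0.019]))]
cover [(0.73, array([364., 272.]), array([ 0.56 , -0.059])), (0.73, array([507., 338.]), array([
[... 2685 characters left out ...]
[ 0.556, -0.065]))]
meter [(0.65, array([390., 286.]), array([0.517, 0.186]))]
driver [(0.69, array([283., 274.]), array([0.727, 0.038]))]
jar [(0.95, array([255., 160.]), array([ 0.642, -0.327])), (0.57, array([315., 241.]), array([ 0.616, -0.013]))]
{'time': 1.6, 'q': array([68.754,  4.979, 10.079, 95.1  , -0.003, 90.001]), 'qd': array([-0.016,  0.004, -0.1  , -0.006,  0.044,  0.016]), 'joint_efforts': array([  0.001, -52.009,  46.487,   0.001,  -0.   ,  -0.   ]), 'ee_pos': array([0.199, 0.513, 0.231]), 'tcp_rot': array([180.   ,   0.003, 158.753]), 'wrist_force': array([-0.38 , -0.725,  0.125]), 'torque': array([-0.012, -0.008,  0.045]), 'grasp_force': 0.0, 'opening': 0.08559538290819602}
```

View pics/top0.png

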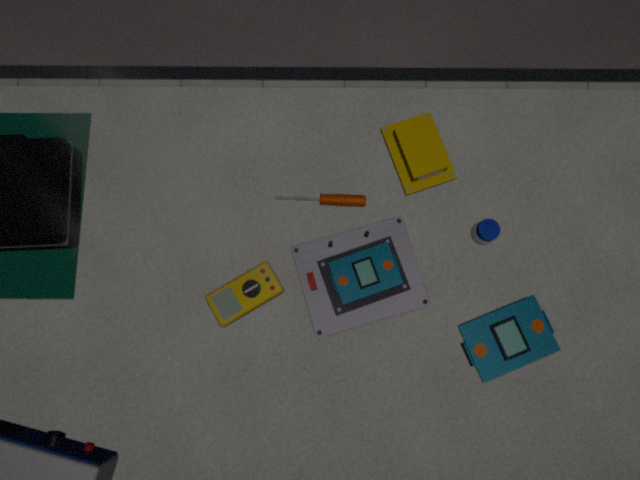

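View pics/scene0.png

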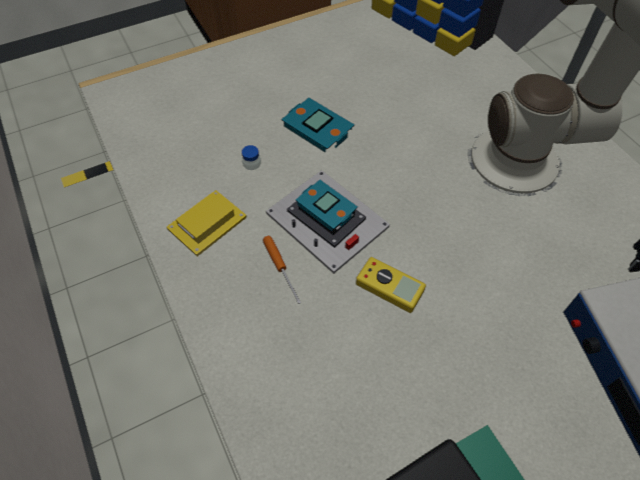

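Call:
{"fn": "send_rows", "kwargs": {"moves": [0.5,-0.95,0.12,0,0,0.2,1,0.5,-0.95,0.12,0,0,0.2,1,0.5,-0.95,0.12,0,0,0.2,1,0.5,-0.95,0.12,0,0,0.2,1,0.5,-0.95,0.12,0,0,0.2,1,0.5,-0.95,0.12,0,0,0.2,1,0.5,-0.95,0.12,0,0,0.2,1,0.5,-0.95,0.12,0,0,0.2,1]}}

```text
time: 2.6
ee_pos: [0.2996, 0.3218, 0.2555]
tcp_rot: [180.0, 0.0, 172.6]
wrist_force: [-0.3, 0.1, -0.9]
opening: -0.0003
grasp_force: 0.0
```

Call:
{"fn": "send_rows", "kwargs": {"moves": [0.5,-0.95,0.12,0,0,0.2,1,0.5,-0.95,0.12,0,0,0.2,1,0.5,-0.95,0.12,0,0,0.2,1,0.5,-0.95,0.12,0,0,0.2,1,0.5,-0.95,0.12,0,0,0.2,1,0.5,-0.95,0.12,0,0,0.2,1,0.5,-0.95,0.12,0,0,0.2,1,0.5,-0.95,0.12,0,0,0.2,1]}}

```text
time: 3.6
ee_pos: [0.3996, 0.1318, 0.2795]
tcp_rot: [180.0, 0.0, -173.7]
wrist_force: [1.0, 0.7, 0.7]
opening: 0.0003
grasp_force: 0.0
```

Call:
{"fn": "send_rows", "kwargs": {"moves": [0.5,-0.95,0.12,0,0,0.2,1,0.5,-0.95,0.12,0,0,0.2,1,0.5,-0.95,0.12,0,0,0.2,1,0.5,-0.95,0.12,0,0,0.2,1,0.5,-0.95,0.12,0,0,0.2,1,0.5,-0.95,0.12,0,0,0.2,1,0.5,-0.95,0.12,0,0,0.2,1,0.5,-0.95,0.12,0,0,0.2,1]}}

```text
time: 4.6
ee_pos: [0.4996, -0.0582, 0.3034]
tcp_rot: [-180.0, 0.0, -159.9]
wrist_force: [0.5, 0.8, -0.3]
opening: 0.0
grasp_force: 0.0
```

```bash
python3 - <<'E'
from h import *
np.set_printoptions(precision=4,suppress=True)
zs=dict(dowel_a=.04,end_stop=.04,fixture=0,module=.015,edge_a=.021,edge_end=.021,cover=.063,pad_a=.067,window=.067)
c=bot.camera("wrist");save(c,"w0.png")
print(-np.array(c["R"]).T@c["t"])
for k,z in zs.items():
    print(k,[(round(d["p"],2),np.round(d["pixel"]),at_z(c,d["pixel"],z)[:2]) for d in bot.landmark_of("wrist",k)[:4]])
o=bot.get_obs();print(o)
E
```

```text
[ 0.4216 -0.0867  0.4457]
dowel_a [(0.86, array([332., 311.]), array([0.6304, 0.0071])), (0.85, array([266., 300.]), array([ 0.6428, -0.0684]))]
end_stop [(0.81, array([387., 258.]), array([0.5483, 0.0394]))]
fixture []
module [(0.68, array([142., 379.]), array([ 0.8213, -0.1834]))]
edge_a [(0.86, array([102., 403.]), array([ 0.8703, -0.2237])), (0.62, array([ 90., 352.]), array([ 0.7982, -0.2526])), (0.19, array([247., 246.]), array([ 0.5953, -0.1096]))]
edge_end [(0.91, array([369., 230.]), array([0.5298, 0.0131])), (0.35, array([246., 247.]), array([ 0.5975, -0.1102]))]
cover [(0.7, array([293., 242.]), array([ 0.558 , -0.0641]))]
pad_a [(0.95, array([338., 248.]), array([ 0.547 , -0.0193])), (0.63, array([109.,   5.]), array([ 0.4099, -0.2779])), (0.57, array([245., 244.]), array([ 0.5755, -0.1089]))]
window [(0.81, array([42.,  8.]), array([ 0.4313, -0.3305])), (0.68, array([292., 248.]), array([ 0.5633, -0.0628]))]
{'time': 5.1, 'q': array([ -6.4992,   0.6888,  13.7826, 103.0765,   0.0022, -26.5469]), 'qd': array([-0.1379,  0.0413,  0.0785, -0.0306, -0.0073, -0.1452]), 'joint_efforts': array([ -0.0603, -45.6933,  44.9687,  -0.0031,  -0.0007,   0.0079]), 'ee_pos': array([ 0.4991, -0.0568,  0.3035]), 'tcp_rot': array([-179.9943,    0.0165, -159.9523]), 'wrist_force': array([-0.5541,  0.382 ,  0.9731]), 'torque': array([-0.0323,  0.031 , -0.04  ]), 'grasp_force': 0.0, 'opening': -0.00022847905058882967}
```

View pics/w0.png

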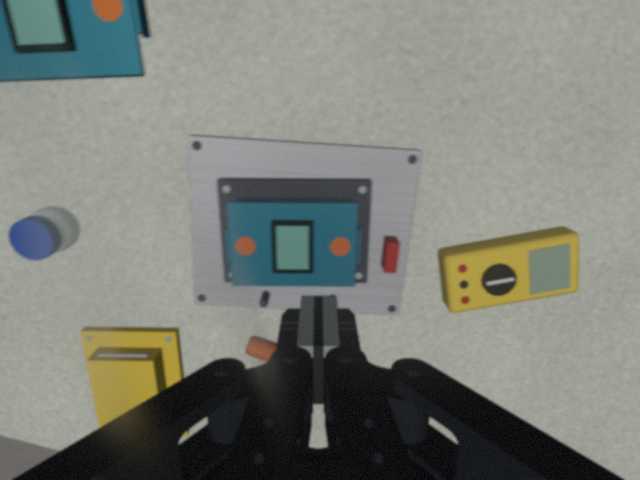

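The wrist view shows the grey plate on the bed. The bed corners are at about (190,135), (420,150), (403,315) and (195,303), and the plate corners at (219,178), (371,180) and (366,282). The red stop is at (390,255), and the yellow look-alike and the large cover are off to the side.

```bash
cat >> h.py <<'E'
def refine(c,pts,w=4):
    g=cv2.cvtColor(c["color"],cv2.COLOR_RGB2GRAY)
    p=np.array(pts,np.float32).reshape(-1,1,2)
    return cv2.cornerSubPix(g,p.copy(),(w,w),(-1,-1),(3,30,.01)).reshape(-1,2)
def fit2d(L,W):
    "W = R L + t"
    L=np.array(L);W=np.array(W);a=(L-L.mean(0));b=(W-W.mean(0))
    th=np.arctan2((a[:,0]*b[:,1]-a[:,1]*b[:,0]).sum(),(a*b).sum())
    R=np.array([[np.cos(th),-np.sin(th)],[np.sin(th),np.cos(th)]]);t=W.mean(0)-R@L.mean(0)
    return R,t,np.degrees(th),np.linalg.norm(L@R.T+t-W,axis=1)
E
python3 - <<'E'
from h import *
np.set_printoptions(precision=4,suppress=True)
c=bot.camera("wrist")
im=c["color"]
b=refine(c,[(190,135),(420,150),(403,315),(195,303)]);print(b)
# image: right=+y, down=+x
LF=[(-.1,-.125),(-.1,.125),(.1,.125),(.1,-.125),(.08,-.038),(.08,.042),(.015,.0945)]
WF=[at_z(c,p,.015)[:2] for p in b]+[at_z(c,p,.04)[:2] for p in [(266,300),(332,311),(387,258)]]
R,t,th,e=fit2d(LF[:4],WF[:4]);print("F corners",t,th,e*1e3)
R,t,th,e=fit2d(LF,WF);print("F all",t,th,e*1e3)
m=refine(c,[(219,178),(371,180),(366,282)]);print(m)
LM=[(-.06,-.0825),(-.06,.0825),(.06,.0825)]
Rm,tm,tmh,em=fit2d(LM,[at_z(c,p,.027)[:2] for p in m]);print("M",tm,tmh,em*1e3)
R,t,th,e=fit2d(LF[:4],WF[:4])
print("M in F",(R.T@(tm-t))*1e3,tmh-th)
cr=im[120:330,170:440];cv2.imwrite("pics/w0c.png",cv2.cvtColor(cv2.resize(cr,None,fx=2.8,fy=2.8,interpolation=2),cv2.COLOR_RGB2BGR))
E
```

```text
[[187.6909 134.5666]
 [421.0275 151.0405]
 [403.     315.    ]
 [195.     303.    ]]
F corners [ 0.5592 -0.0543] 16.800148872791386 [0.3252 3.6431 2.9816 1.852 ]
F all [ 0.5595 -0.0543] 16.52332104519865 [0.3772 3.4972 3.6988 1.5632 4.7582 5.4093 0.9178]
[[217.1438 177.8755]
 [370.4079 178.2889]
 [366.2211 282.1244]]
M [ 0.5587 -0.0631] 19.755198485308004 [1.6249 1.3718 0.3536]
M in F [-3.0135 -8.2647] 2.9550496125166177
```

View pics/w0c.png

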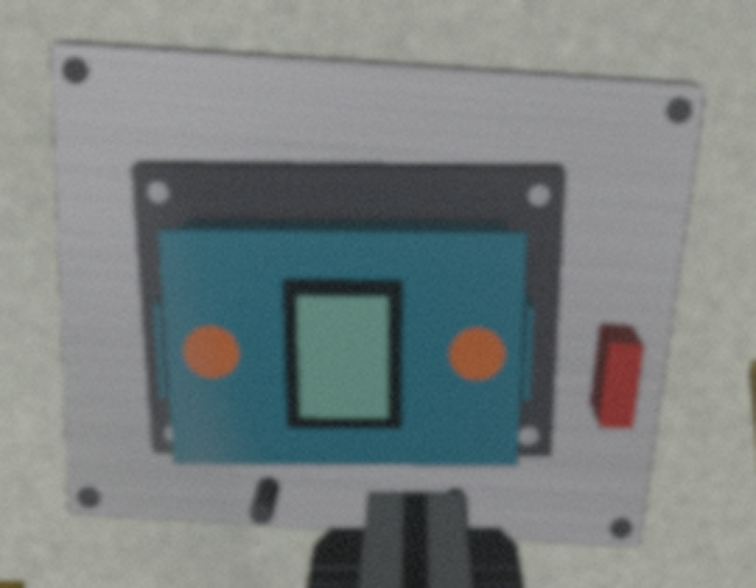

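The crop shows the bed and plate corners clearly. The bed's lower right is at about (398.6,314.6) full-frame and the plate's lower left at (224.6,281.4).

```bash
python3 - <<'E'
from h import *
np.set_printoptions(precision=4,suppress=True)
c=bot.camera("wrist")
b=[(189.6,135),(421.1,150.7),(398.6,314.6),(195,303.2)]
LF=[(-.1,-.125),(-.1,.125),(.1,.125),(.1,-.125)]
R,t,th,e=fit2d(LF,[at_z(c,p,.015)[:2] for p in b]);print("F",t,th,e*1e3)
m=[(217.9,178.2),(371.8,179.3),(366.4,281.8),(224.6,281.4)]
LM=[(-.06,-.0825),(-.06,.0825),(.06,.0825),(.06,-.0825)]
Rm,tm,tmh,em=fit2d(LM,[at_z(c,p,.027)[:2] for p in m]);print("M",tm,tmh,em*1e3)
print("M in F",(R.T@(tm-t))*1e3,tmh-th)
for n,p,z in[("stop",(.015,.0945),.04),("da",(.08,-.038),.04),("db",(.08,.042),.04)]:
    X=[*(R@p+t),z];print(n,X[:2],proj(c,X))
for q in [(-.06-.016,-.01),(-.06-.03,-.01),(0.01,-.0825-.016),(.01,-.0825-.035)]: print(q,Rm@q+tm)
print("home M",R@[.015,.012]+t, "ax",R[:,0],R[:,1])
E
```

```text
F [ 0.5594 -0.0553] 16.45892037819585 [2.4286 2.7744 1.5915 1.4219]
M [ 0.5587 -0.0622] 19.692184330485446 [1.4161 0.8242 1.1948 0.4238]
M in F [-2.6763 -6.4637] 3.2332639522895974
stop [np.float64(0.5470602776579527), np.float64(0.039620917095239516)] [386.0061 257.054 ]
da [np.float64(0.6469377169283789), np.float64(-0.06903333788256767)] [263.6056 303.0678]
db [np.float64(0.6242714911432692), np.float64(0.00768851173446404)] [333.6113 307.0972]
(-0.076, -0.01) [ 0.4905 -0.0972]
(-0.09, -0.01) [ 0.4773 -0.102 ]
(0.01, -0.0985) [ 0.6013 -0.1516]
(0.01, -0.11750000000000001) [ 0.6077 -0.1695]
home M [ 0.5704 -0.0395] ax [0.959  0.2833] [-0.2833  0.959 ]
```

Call:
{"fn": "send_rows", "kwargs": {"moves": [-0.11,-0.225,-0.9,0,0,-0.05,1,-0.11,-0.225,-0.9,0,0,-0.05,1,-0.11,-0.225,-0.9,0,0,-0.05,1,-0.11,-0.225,-0.9,0,0,-0.05,1,-0.11,-0.225,-0.9,0,0,-0.05,1,-0.11,-0.225,-0.9,0,0,-0.05,1,-0.11,-0.225,-0.9,0,0,-0.05,1,-0.11,-0.225,-0.9,0,0,-0.05,1]}}

```text
time: 6.2
ee_pos: [0.4771, -0.1024, 0.1226]
tcp_rot: [-180.0, 0.0, -163.4]
wrist_force: [0.6, 0.4, 0.1]
opening: -0.0001
grasp_force: 0.0
```

Call:
{"fn": "send_rows", "kwargs": {"moves": [0,0,-0.8,0,0,0,1,0,0,-0.8,0,0,0,1,0,0,-0.8,0,0,0,1,0,0,-0.6,0,0,0,1,0,0,-0.5,0,0,0,1,0,0,-0.3,0,0,0,1,0,0,-0.2,0,0,0,1,0,0,0,0,0,0,1]}}

```text
time: 7.2
ee_pos: [0.4773, -0.1024, 0.0233]
tcp_rot: [180.0, -0.0, -163.4]
wrist_force: [-0.8, -0.1, -0.6]
opening: -0.0002
grasp_force: 0.0
```

```bash
python3 - <<'E'
from h import *
for n in("scene","wrist"): c=bot.camera(n);save(c,n+"1.png")
c=bot.camera("scene");x=c["color"][140:290,230:430]
a=cv2.resize(x,(640,480),interpolation=2)
cv2.imwrite("pics/s1.png",cv2.cvtColor(a,cv2.COLOR_RGB2BGR))
E
```

```text
(no output)
```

View pics/s1.png

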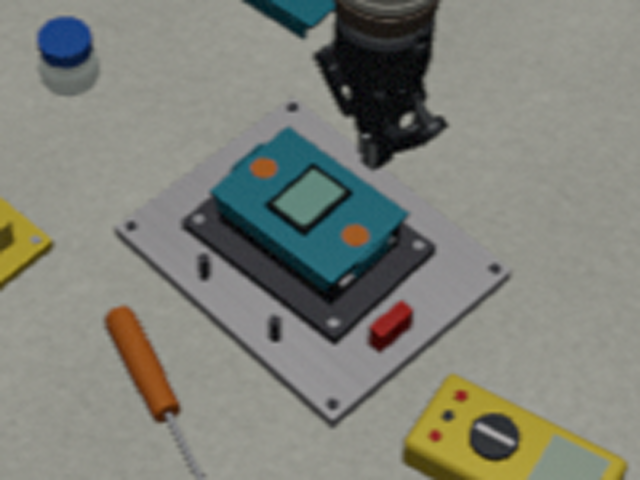

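The fingers stand behind the plate's -x edge, just above the bed. Next I push along fixture +x.

Call:
{"fn": "send_rows", "kwargs": {"moves": [0.15,0.045,-0.12,0,0,0,1,0.15,0.045,0,0,0,0,1,0.15,0.045,0,0,0,0,1,0.15,0.045,0,0,0,0,1,0.15,0.045,0,0,0,0,1,0.15,0.045,0,0,0,0,1]}}

```text
time: 8.1
ee_pos: [0.4991, -0.0958, 0.0201]
tcp_rot: [-180.0, -0.1, -163.4]
wrist_force: [-7.5, -3.2, 4.0]
opening: 0.0001
grasp_force: 3.6
```

Call:
{"fn": "send_rows", "kwargs": {"moves": [0.15,0.045,0,0,0,0,1,0.12,0.036,0,0,0,0,1]}}

```text
time: 8.35
ee_pos: [0.5057, -0.0939, 0.0201]
tcp_rot: [-180.0, -0.1, -163.5]
wrist_force: [-6.8, -2.6, 3.5]
opening: 0.0001
grasp_force: 3.4
```

Call:
{"fn": "send_rows", "kwargs": {"moves": [0.08,0.024,0,0,0,0,1]}}

```text
time: 8.48
ee_pos: [0.5077, -0.0933, 0.0202]
tcp_rot: [-180.0, -0.1, -163.5]
wrist_force: [-7.0, -2.5, 3.9]
opening: 0.0001
grasp_force: 3.4
```

Call:
{"fn": "send_rows", "kwargs": {"moves": [0.08,0.024,0,0,0,0,1]}}

```text
time: 8.6
ee_pos: [0.5096, -0.0927, 0.0202]
tcp_rot: [-180.0, -0.1, -163.5]
wrist_force: [-5.8, -2.6, 2.8]
opening: 0.0002
grasp_force: 3.4
```

Call:
{"fn": "send_rows", "kwargs": {"moves": [0.04,0.012,0,0,0,0,1,0.04,0.012,0,0,0,0,1]}}

```text
time: 8.85
ee_pos: [0.5115, -0.0921, 0.0201]
tcp_rot: [-180.0, -0.1, -163.5]
wrist_force: [-8.1, -2.4, 4.0]
opening: -0.0003
grasp_force: 4.4
```

Call:
{"fn": "send_rows", "kwargs": {"moves": [0.04,0.012,0,0,0,0,1,0.04,0.012,0,0,0,0,1]}}

```text
time: 9.1
ee_pos: [0.5119, -0.092, 0.02]
tcp_rot: [-180.0, -0.3, -163.5]
wrist_force: [-17.2, -6.3, 11.2]
opening: -0.0001
grasp_force: 9.3
```

Call:
{"fn": "send_rows", "kwargs": {"moves": [0.04,0.012,0,0,0,0,1]}}

```text
time: 9.22
ee_pos: [0.512, -0.0919, 0.02]
tcp_rot: [-180.0, -0.5, -163.5]
wrist_force: [-23.0, -7.8, 13.1]
opening: 0.0003
grasp_force: 11.8
```

Call:
{"fn": "send_rows", "kwargs": {"moves": [-0.19,-0.055,0,0,0,0,1,-0.19,-0.055,0,0,0,0,1,-0.19,-0.055,0,0,0,0,1,0,0,1,0,0,0,1,0,0,1,0,0,0,1,0,0,1,0,0,0,1,0,0,1,0,0,0,1]}}

```text
time: 10.1
ee_pos: [0.5013, -0.095, 0.1212]
tcp_rot: [-180.0, 0.0, -163.4]
wrist_force: [0.0, 0.1, -0.6]
opening: 0.0001
grasp_force: 0.0
```

Call:
{"fn": "send_rows", "kwargs": {"moves": [0.6,-0.31,0,0,0,0,1,0.6,-0.31,0,0,0,0,1,0.6,-0.31,0,0,0,0,1,0.6,-0.31,0,0,0,0,1,0.6,-0.31,0,0,0,0,1,0.6,-0.31,0,0,0,0,1,0.6,-0.31,0,0,0,0,1,0.6,-0.31,0,0,0,0,1]}}

```text
time: 11.1
ee_pos: [0.6218, -0.1573, 0.1202]
tcp_rot: [-180.0, 0.0, -163.4]
wrist_force: [0.7, 1.3, 0.3]
opening: 0.0002
grasp_force: 0.0
```

```bash
python3 - <<'E'
from h import *
print(bot.get_obs()["ee_pos"])
for n in("wrist","top"):
    c=bot.camera(n);save(c,n+"2.png")
x=c["color"][200:350,270:450]
cv2.imwrite("pics/t2.png",cv2.cvtColor(cv2.resize(x,(720,600),interpolation=2),cv2.COLOR_RGB2BGR))
E
```

```text
[ 0.62178864 -0.15725171  0.120242  ]
```

View pics/t2.png

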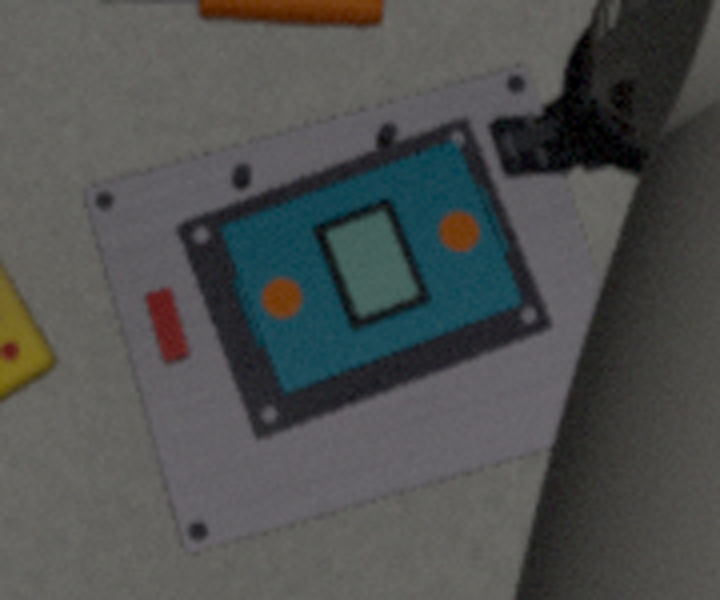

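The plate touches dowel a only. It is still about 5° askew, with its left end clear of dowel b, so I'll push again on the -x edge farther towards +y.

Call:
{"fn": "send_rows", "kwargs": {"moves": [-0.75,0.59,0,0,0,0,1,-0.75,0.59,0,0,0,0,1,-0.75,0.59,0,0,0,0,1,-0.75,0.59,0,0,0,0,1,-0.75,0.59,0,0,0,0,1,-0.75,0.59,0,0,0,0,1,-0.75,0.59,0,0,0,0,1,-0.75,0.59,0,0,0,0,1]}}

```text
time: 12.2
ee_pos: [0.4701, -0.0384, 0.1203]
tcp_rot: [180.0, 0.0, -163.4]
wrist_force: [0.2, 0.1, 0.8]
opening: -0.0002
grasp_force: 0.0
```

Call:
{"fn": "send_rows", "kwargs": {"moves": [0,0,-1,0,0,0,1,0,0,-1,0,0,0,1,0,0,-1,0,0,0,1,0,0,-0.8,0,0,0,1,0,0,-0.2,0,0,0,1]}}

```text
time: 12.82
ee_pos: [0.47, -0.0388, 0.0192]
tcp_rot: [180.0, -0.1, -163.4]
wrist_force: [-0.5, 0.8, 0.6]
opening: -0.0
grasp_force: 0.0
```

Call:
{"fn": "send_rows", "kwargs": {"moves": [0.15,0.045,0,0,0,0,1,0.15,0.045,0,0,0,0,1,0.15,0.045,0,0,0,0,1,0.15,0.045,0,0,0,0,1]}}

```text
time: 13.32
ee_pos: [0.4868, -0.0344, 0.0206]
tcp_rot: [-180.0, 0.0, -163.4]
wrist_force: [0.3, 0.5, 0.8]
opening: 0.0001
grasp_force: 0.0
```

Call:
{"fn": "send_rows", "kwargs": {"moves": [0.08,0.024,0,0,0,0,1,0.08,0.024,0,0,0,0,1]}}

```text
time: 13.58
ee_pos: [0.4894, -0.0335, 0.0201]
tcp_rot: [180.0, -0.1, -163.4]
wrist_force: [-8.7, -1.4, 6.6]
opening: -0.0001
grasp_force: 4.5
```

Call:
{"fn": "send_rows", "kwargs": {"moves": [0.06,0.018,0,0,0,0,1,0.06,0.018,0,0,0,0,1]}}

```text
time: 13.82
ee_pos: [0.4908, -0.0324, 0.0199]
tcp_rot: [179.9, -0.3, -163.4]
wrist_force: [-13.8, -0.3, 9.3]
opening: -0.0
grasp_force: 7.0
```

Call:
{"fn": "send_rows", "kwargs": {"moves": [0.04,0.012,0,0,0,0,1,0.04,0.012,0,0,0,0,1]}}

```text
time: 14.08
ee_pos: [0.492, -0.0316, 0.0197]
tcp_rot: [179.9, -0.4, -163.4]
wrist_force: [-18.4, 1.6, 9.6]
opening: 0.0
grasp_force: 8.3
```

Call:
{"fn": "send_rows", "kwargs": {"moves": [0.04,0.012,0,0,0,0,1,0.04,0.012,0,0,0,0,1]}}

```text
time: 14.32
ee_pos: [0.4933, -0.0308, 0.0195]
tcp_rot: [179.8, -0.4, -163.4]
wrist_force: [-20.3, 1.3, 9.7]
opening: 0.0001
grasp_force: 9.2
```

Call:
{"fn": "send_rows", "kwargs": {"moves": [0.04,0.012,0,0,0,0,1,0.04,0.012,0,0,0,0,1]}}

```text
time: 14.58
ee_pos: [0.4945, -0.0302, 0.0193]
tcp_rot: [179.8, -0.5, -163.4]
wrist_force: [-24.1, 2.0, 10.6]
opening: -0.0002
grasp_force: 11.2
```

Call:
{"fn": "send_rows", "kwargs": {"moves": [0.04,0.012,0,0,0,0,1]}}

```text
time: 14.7
ee_pos: [0.495, -0.0298, 0.0193]
tcp_rot: [179.8, -0.6, -163.4]
wrist_force: [-27.7, 3.4, 14.3]
opening: 0.0002
grasp_force: 12.7
```

Call:
{"fn": "send_rows", "kwargs": {"moves": [0,0,0,0,0,0,1]}}

```text
time: 14.82
ee_pos: [0.4953, -0.0298, 0.0192]
tcp_rot: [179.8, -0.6, -163.4]
wrist_force: [-24.3, 2.4, 11.7]
opening: -0.0002
grasp_force: 11.1
```

Call:
{"fn": "send_rows", "kwargs": {"moves": [-0.4,-0.12,0,0,0,0,1,-0.4,-0.12,0,0,0,0,1,0,-0.2,1,0,0,0,1,0,-0.2,1,0,0,0,1,0,-0.2,1,0,0,0,1,0,-0.2,1,0,0,0,1,0,-0.2,1,0,0,0,1,0,-0.2,1,0,0,0,1]}}

```text
time: 15.82
ee_pos: [0.4802, -0.0667, 0.1714]
tcp_rot: [-180.0, 0.1, -163.4]
wrist_force: [1.2, 0.8, -0.7]
opening: 0.0001
grasp_force: 0.0
```

```bash
python3 - <<'E'
from h import *
print(bot.get_obs()["ee_pos"])
c=bot.camera("wrist");save(c,"wrist3.png")
cv2.imwrite("pics/w3.png",cv2.cvtColor(cv2.resize(c["color"][80:480,60:560],(750,600),interpolation=2),cv2.COLOR_RGB2BGR))
E
```

```text
[ 0.48018126 -0.06668321  0.17137902]
```

View pics/w3.png

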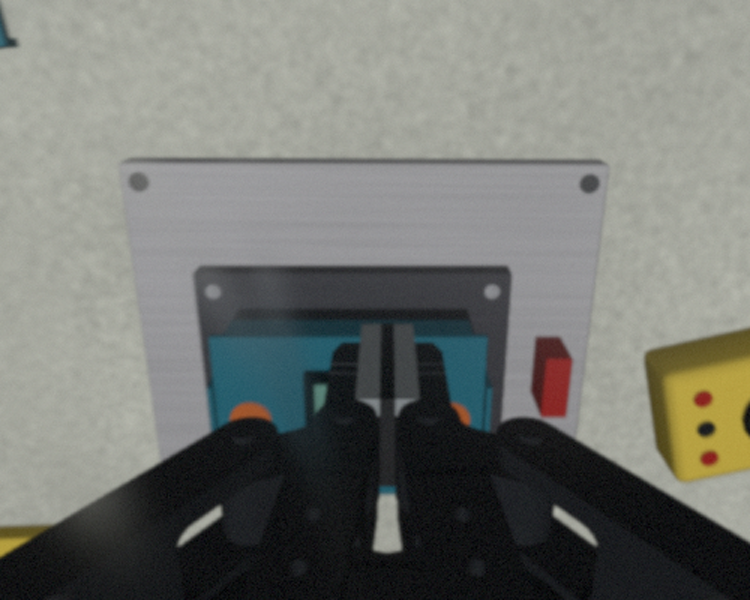

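The plate's -x edge (197–511, 269) is now parallel to the bed's -x edge (row 160). The red stop's face is at about column 535 and still leaves a gap in y.

```bash
python3 - <<'E'
from h import *
np.set_printoptions(precision=4,suppress=True)
c=bot.camera("wrist")
f=lambda u,v:(u/1.5+60,v/1.5+80)
b0=at_z(c,f(121,160),.015)[:2];b1=at_z(c,f(608,163),.015)[:2]
p0=at_z(c,f(194,267),.027)[:2];p1=at_z(c,f(513,268),.027)[:2]
d=(b1-b0);print("bed len",np.linalg.norm(d),"yaw",np.degrees(np.arctan2(d[1],d[0]))-90)
e=p1-p0;print("plate len",np.linalg.norm(e),"yaw",np.degrees(np.arctan2(e[1],e[0]))-90)
y=d/np.linalg.norm(d);x=np.array([y[1],-y[0]])
o=(b0+b1)/2+.1*x; print("F origin",o)
for q in(p0,p1): print("in F",(q-o)@x*1e3,(q-o)@y*1e3)
print("TCP in F",(bot.get_obs()["ee_pos"][:2]-o)@np.c_[x,y])
for L in [(.02,-.12),(.02,-.105)]: print(L,o+x*L[0]+y*L[1])
print("pads",o+x*.015+y*(.012-.048),o+x*.015+y*.060,x,y)
E
```

```text
bed len 0.24945618003275974 yaw 16.299088207538247
plate len 0.16662011059810775 yaw 16.502146769282476
F origin [ 0.5617 -0.0564]
in F -46.031018665750345 -88.92337199579468
in F -46.62152584580697 77.69569221054384
TCP in F [-0.0802  0.0124]
(0.02, -0.12) [ 0.6146 -0.166 ]
(0.02, -0.105) [ 0.6104 -0.1516]
pads [ 0.5862 -0.0868] [0.5593 0.0054] [0.9598 0.2807] [-0.2807  0.9598]
```

Call:
{"fn": "send_rows", "kwargs": {"moves": [0.665,-0.485,-0.3,0,0,0,1,0.665,-0.485,-0.3,0,0,0,1,0.665,-0.485,-0.3,0,0,0,1,0.665,-0.485,-0.3,0,0,0,1,0.665,-0.485,-0.3,0,0,0,1,0.665,-0.485,-0.3,0,0,0,1,0.665,-0.485,-0.3,0,0,0,1,0.665,-0.485,-0.3,0,0,0,1]}}

```text
time: 16.92
ee_pos: [0.6134, -0.1637, 0.1091]
tcp_rot: [180.0, -0.0, -163.4]
wrist_force: [-0.2, -0.3, 0.4]
opening: -0.0
grasp_force: 0.0
```

Call:
{"fn": "send_rows", "kwargs": {"moves": [0,0,-1,0,0,0,1,0,0,-1,0,0,0,1,0,0,-1,0,0,0,1,0,0,-0.5,0,0,0,1,0,0,-0.14,0,0,0,1,0,0,0,0,0,0,1]}}

```text
time: 17.68
ee_pos: [0.6135, -0.1634, 0.0198]
tcp_rot: [-180.0, 0.0, -163.4]
wrist_force: [0.3, 0.7, 0.4]
opening: 0.0
grasp_force: 0.0
```

Call:
{"fn": "send_rows", "kwargs": {"moves": [-0.045,0.154,0,0,0,0,1,-0.045,0.154,0,0,0,0,1,-0.045,0.154,0,0,0,0,1,-0.045,0.154,0,0,0,0,1,-0.045,0.154,0,0,0,0,1]}}

```text
time: 18.3
ee_pos: [0.6085, -0.1451, 0.0204]
tcp_rot: [-179.8, 0.1, -163.5]
wrist_force: [1.6, -6.4, 3.9]
opening: 0.0002
grasp_force: 0.0
```

Call:
{"fn": "send_rows", "kwargs": {"moves": [-0.034,0.115,0,0,0,0,1,-0.034,0.115,0,0,0,0,1]}}

```text
time: 18.55
ee_pos: [0.6068, -0.1393, 0.0204]
tcp_rot: [-179.8, 0.1, -163.5]
wrist_force: [1.9, -5.6, 3.6]
opening: 0.0
grasp_force: 0.0
```

Call:
{"fn": "send_rows", "kwargs": {"moves": [-0.034,0.115,0,0,0,0,1,-0.022,0.077,0,0,0,0,1]}}

```text
time: 18.8
ee_pos: [0.6054, -0.1345, 0.0204]
tcp_rot: [-179.8, 0.1, -163.5]
wrist_force: [1.4, -6.7, 4.3]
opening: -0.0
grasp_force: 0.0
```

Call:
{"fn": "send_rows", "kwargs": {"moves": [-0.011,0.04,0,0,0,0,1,-0.011,0.04,0,0,0,0,1]}}

```text
time: 19.05
ee_pos: [0.6049, -0.1327, 0.0204]
tcp_rot: [-179.8, 0.1, -163.5]
wrist_force: [2.9, -9.6, 3.2]
opening: 0.0001
grasp_force: 0.0
```

Call:
{"fn": "send_rows", "kwargs": {"moves": [-0.011,0.04,0,0,0,0,1,-0.011,0.04,0,0,0,0,1]}}

```text
time: 19.3
ee_pos: [0.6051, -0.1313, 0.0215]
tcp_rot: [-179.7, 0.2, -163.5]
wrist_force: [2.7, -11.5, 10.8]
opening: -0.0006
grasp_force: 0.0
```

Call:
{"fn": "send_rows", "kwargs": {"moves": [-0.011,0.04,0,0,0,0,1,-0.011,0.04,0,0,0,0,1]}}

```text
time: 19.55
ee_pos: [0.605, -0.1303, 0.022]
tcp_rot: [-179.6, 0.2, -163.5]
wrist_force: [-0.2, 0.7, 1.2]
opening: -0.0002
grasp_force: 0.0
```

Call:
{"fn": "send_rows", "kwargs": {"moves": [-0.011,0.04,0,0,0,0,1]}}

```text
time: 19.68
ee_pos: [0.6044, -0.1283, 0.0218]
tcp_rot: [-179.7, 0.2, -163.5]
wrist_force: [2.5, -11.2, 12.1]
opening: -0.0
grasp_force: 5.2
```

```bash
python3 - <<'E'
from h import *
o=bot.get_obs();print(o["ee_pos"],o["wrist_force"],o["torque"],o["q"])
c=bot.camera("scene");save(c,"s4r.png")
cv2.imwrite("pics/s4.png",cv2.cvtColor(cv2.resize(c["color"][160:270,250:400],(750,550),interpolation=2),cv2.COLOR_RGB2BGR))
E
```

```text
[ 0.60442028 -0.12827442  0.02175054] [  2.454574   -11.22959892  12.09980753] [-1.50198796 -0.1462863   0.05797424] [-11.92093677  14.93811765  -1.80188965  72.9425905   -0.13226185
 -28.41642491]
```

View pics/s4.png

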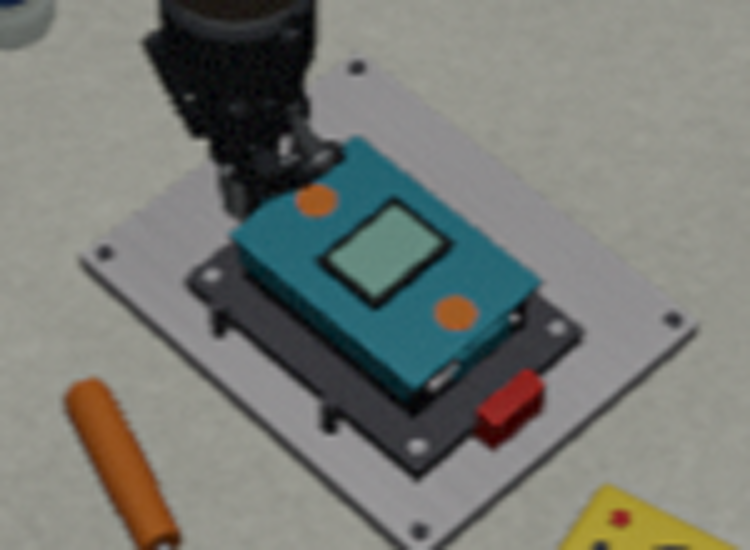

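The plate is close to the stop. The fingers' wide linkage side may be touching the cover's overhang, because the force is pointing up. I'll back off, raise and turn the tool 90° so its narrow side pushes.

Call:
{"fn": "send_rows", "kwargs": {"moves": [0.056,-0.19,0,0,0,0,1,0.1,-0.35,0,0,0,0,1,0.1,-0.35,0,0,0,0,1,0.1,-0.35,0,0,0,0,1,0,0,1,0,0,0,1,0,0,1,0,0,0,1,0,0,1,0,0,0,1,0,0,1,0,0,0,1]}}

```text
time: 20.72
ee_pos: [0.6115, -0.158, 0.1198]
tcp_rot: [180.0, -0.0, -163.4]
wrist_force: [0.1, -0.1, -0.5]
opening: -0.0005
grasp_force: 0.0
```

Call:
{"fn": "send_rows", "kwargs": {"moves": [0,0,1,0,0,-0.98,1,0,0,1,0,0,-0.98,1,0,0,0,0,0,-0.98,1,0,0,0,0,0,-0.98,1,0,0,0,0,0,-0.98,1,0,0,0,0,0,-0.98,1,0,0,0,0,0,-0.98,1,0,0,0,0,0,-0.98,1]}}

```text
time: 21.72
ee_pos: [0.6116, -0.158, 0.169]
tcp_rot: [-180.0, -0.0, 128.9]
wrist_force: [0.1, -0.6, 0.5]
opening: -0.0002
grasp_force: 0.0
```

Call:
{"fn": "send_rows", "kwargs": {"moves": [0,0,0,0,0,-0.88,1,0,0,0,0,0,-0.88,1,0,0,0,0,0,-0.88,1]}}

```text
time: 22.1
ee_pos: [0.6115, -0.158, 0.1689]
tcp_rot: [-180.0, -0.0, 106.2]
wrist_force: [0.4, -0.3, -0.3]
opening: 0.0002
grasp_force: 0.0
```

```bash
python3 - <<'E'
from h import *
o=bot.get_obs();print(o["ee_pos"],o["tcp_rot"],o["q"])
c=bot.camera("wrist");save(c,"w5.png")
c=bot.camera("top");save(c,"t5r.png")
a=cv2.resize(c["color"][200:350,270:450],(400,334),interpolation=2)
b=bot.camera("wrist")["color"]
b=cv2.resize(b,(400,300))
im=np.zeros((334,800,3),np.uint8);im[:,:400]=a;im[:300,400:]=b
cv2.imwrite("pics/c5.png",cv2.cvtColor(im,cv2.COLOR_RGB2BGR))
E
```

```text
[ 0.61154482 -0.15796887  0.1689312 ] [-1.79969837e+02 -1.61963644e-02  1.06237018e+02] [-1.44828743e+01  1.55904145e+01  1.53129966e+01  8.97567866e+01
 -1.48515602e-03  5.92801037e+01]
```

View pics/c5.png

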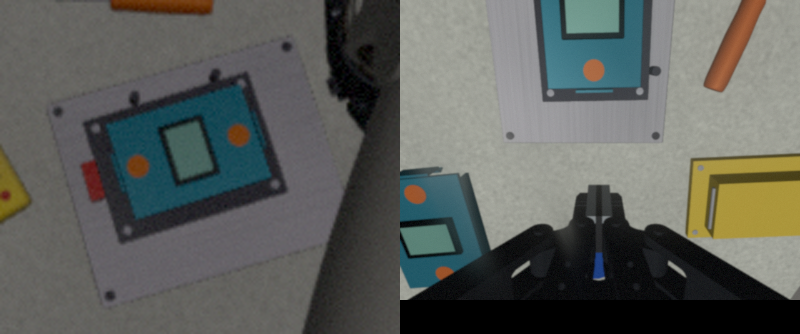

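The top view shows the plate against the dowels and close to the stop, with the cover still seated on the housing. Next comes the final y push with the narrow face.

Call:
{"fn": "send_rows", "kwargs": {"moves": [0,0,-1,0,0,0,1,0,0,-1,0,0,0,1,0,0,-1,0,0,0,1,0,0,-1,0,0,0,1,0,0,-1,0,0,0,1,0,0,-0.8,0,0,0,1,0,0,-0.16,0,0,0,1,0,0,0,0,0,0,1]}}

```text
time: 23.25
ee_pos: [0.6118, -0.1576, 0.0207]
tcp_rot: [180.0, 0.0, 106.5]
wrist_force: [-0.1, 0.2, -0.3]
opening: 0.0
grasp_force: 0.0
```

Call:
{"fn": "send_rows", "kwargs": {"moves": [-0.056,0.192,0,0,0,0,1,-0.056,0.192,0,0,0,0,1,-0.056,0.192,0,0,0,0,1,-0.056,0.192,0,0,0,0,1,-0.045,0.154,0,0,0,0,1]}}

```text
time: 23.88
ee_pos: [0.6047, -0.1341, 0.0203]
tcp_rot: [180.0, 0.0, 106.5]
wrist_force: [-0.2, 0.2, 0.2]
opening: -0.0001
grasp_force: 0.0
```

Call:
{"fn": "send_rows", "kwargs": {"moves": [-0.022,0.077,0,0,0,0,1,-0.022,0.077,0,0,0,0,1]}}

```text
time: 24.12
ee_pos: [0.6037, -0.1305, 0.0202]
tcp_rot: [-180.0, 0.0, 106.5]
wrist_force: [-0.4, 0.5, 0.9]
opening: -0.0001
grasp_force: 0.0
```

Call:
{"fn": "send_rows", "kwargs": {"moves": [-0.011,0.04,0,0,0,0,1,-0.011,0.04,0,0,0,0,1]}}

```text
time: 24.38
ee_pos: [0.6031, -0.1287, 0.0202]
tcp_rot: [-180.0, 0.0, 106.5]
wrist_force: [1.1, -0.4, 0.4]
opening: 0.0002
grasp_force: 0.0
```

Call:
{"fn": "send_rows", "kwargs": {"moves": [-0.011,0.04,0,0,0,0,1,-0.011,0.04,0,0,0,0,1]}}

```text
time: 24.62
ee_pos: [0.6029, -0.1278, 0.0203]
tcp_rot: [-180.0, 0.1, 106.5]
wrist_force: [2.7, -9.7, -1.9]
opening: -0.0001
grasp_force: 4.8
```

Call:
{"fn": "send_rows", "kwargs": {"moves": [-0.011,0.04,0,0,0,0,1,-0.011,0.04,0,0,0,0,1]}}

```text
time: 24.88
ee_pos: [0.6029, -0.1276, 0.0205]
tcp_rot: [-180.0, 0.3, 106.4]
wrist_force: [4.5, -18.2, -3.2]
opening: 0.0001
grasp_force: 9.4
```

Call:
{"fn": "send_rows", "kwargs": {"moves": [-0.011,0.04,0,0,0,0,1,-0.011,0.04,0,0,0,0,1]}}

```text
time: 25.12
ee_pos: [0.6028, -0.1274, 0.0209]
tcp_rot: [180.0, 0.6, 106.3]
wrist_force: [5.9, -27.2, -4.0]
opening: 0.0002
grasp_force: 13.7
```

The plate is firm against the stop at 28 N. Next is a centred x push to make sure both dowels are still in contact.

Call:
{"fn": "send_rows", "kwargs": {"moves": [0.056,-0.192,0,0,0,0,1,0.056,-0.192,0,0,0,0,1,0.056,-0.192,0,0,0,0,1,0.056,-0.192,0,0,0,0,1,0,0,1,0,0,0,1,0,0,1,0,0,0,1,0,0,1,0,0,0,1,0,0,1,0,0,0,1]}}

```text
time: 26.12
ee_pos: [0.6071, -0.1418, 0.1211]
tcp_rot: [-180.0, -0.0, 106.5]
wrist_force: [0.1, 0.1, -0.8]
opening: -0.0001
grasp_force: 0.0
```

Call:
{"fn": "send_rows", "kwargs": {"moves": [-0.45,0.26,0.3,0,0,0.953,1,-0.45,0.26,0,0,0,0.953,1,-0.45,0.26,0,0,0,0.953,1,-0.45,0.26,0,0,0,0.953,1,-0.45,0.26,0,0,0,0.953,1,-0.45,0.26,0,0,0,0.953,1]}}

```text
time: 26.88
ee_pos: [0.5393, -0.1026, 0.1278]
tcp_rot: [180.0, -0.0, 155.9]
wrist_force: [0.6, -0.4, 0.4]
opening: 0.0
grasp_force: 0.0
```

Call:
{"fn": "send_rows", "kwargs": {"moves": [-0.45,0.26,0,0,0,0.953,1,-0.45,0.26,0,0,0,0.953,1,-0.45,0.26,0,0,0,0.953,1,-0.45,0.26,0,0,0,0.953,1,-0.45,0.26,0,0,0,0.953,1]}}

```text
time: 27.5
ee_pos: [0.4831, -0.0701, 0.1279]
tcp_rot: [180.0, 0.0, -163.1]
wrist_force: [-0.9, -0.3, 0.2]
opening: 0.0003
grasp_force: 0.0
```

Call:
{"fn": "send_rows", "kwargs": {"moves": [0,0,-1,0,0,0,1,0,0,-1,0,0,0,1,0,0,-1,0,0,0,1,0,0,-1,0,0,0,1,0,0,-0.32,0,0,0,1,0.15,0.045,0,0,0,0,1,0.15,0.045,0,0,0,0,1,0.15,0.045,0,0,0,0,1]}}

```text
time: 28.5
ee_pos: [0.4956, -0.0669, 0.0207]
tcp_rot: [-180.0, 0.1, -163.4]
wrist_force: [0.4, -0.0, -0.5]
opening: -0.0001
grasp_force: 0.0
```

Call:
{"fn": "send_rows", "kwargs": {"moves": [0.15,0.045,0,0,0,0,1,0.15,0.045,0,0,0,0,1]}}

```text
time: 28.75
ee_pos: [0.5025, -0.0646, 0.02]
tcp_rot: [-180.0, 0.0, -163.4]
wrist_force: [-0.3, 0.3, 0.2]
opening: 0.0
grasp_force: 0.0
```

Call:
{"fn": "send_rows", "kwargs": {"moves": [0.08,0.024,0,0,0,0,1,0.08,0.024,0,0,0,0,1]}}

```text
time: 29.0
ee_pos: [0.5045, -0.064, 0.0196]
tcp_rot: [-180.0, -0.2, -163.4]
wrist_force: [-14.3, -4.7, 10.3]
opening: 0.0001
grasp_force: 7.6
```

Call:
{"fn": "send_rows", "kwargs": {"moves": [0.06,0.018,0,0,0,0,1,0.04,0.012,0,0,0,0,1]}}

```text
time: 29.25
ee_pos: [0.5048, -0.0638, 0.0196]
tcp_rot: [-180.0, -0.5, -163.5]
wrist_force: [-24.1, -7.6, 15.8]
opening: 0.0
grasp_force: 12.6
```

Call:
{"fn": "send_rows", "kwargs": {"moves": [-0.3,-0.09,0,0,0,0,1,-0.3,-0.09,0,0,0,0,1,-0.3,0,1,0,0,0,1,-0.3,0,1,0,0,0,1,-0.3,0,1,0,0,0,1,-0.3,0,1,0,0,0,1,-0.3,0,1,0,0,0,1,-0.3,0,1,0,0,0,1]}}

```text
time: 30.25
ee_pos: [0.4483, -0.0672, 0.1707]
tcp_rot: [-180.0, 0.0, -163.4]
wrist_force: [0.5, 0.8, -0.2]
opening: 0.0002
grasp_force: 0.0
```

Call:
{"fn": "send_rows", "kwargs": {"moves": [0,0,1,0,0,0,1,0,0,1,0,0,0,1,0,0,1,0,0,0,1,0,0,0,0,0,0,1]}}

```text
time: 30.75
ee_pos: [0.4492, -0.0673, 0.2465]
tcp_rot: [-179.9, 0.2, -163.4]
wrist_force: [-0.7, 0.0, -0.6]
opening: -0.0001
grasp_force: 0.0
```

```bash
cat > meas.py <<'E'
from h import *
np.set_printoptions(precision=4,suppress=True)
import sys
zp=float(sys.argv[1]); print(bot.get_obs()["ee_pos"])
for n in("wrist","top","scene"):
    c=bot.camera(n);save(c,sys.argv[2]+n+".png");hsv=cv2.cvtColor(c["color"],cv2.COLOR_RGB2HSV)
    m=cv2.inRange(hsv,(5,120,60),(20,255,255))
    k,l,s,ce=cv2.connectedComponentsWithStats(m)
    print(n,"orange",[(ce[i].round(1),int(s[i,4]),at_z(c,ce[i],zp)[:2]) for i in range(1,k) if s[i,4]>25])
    for q,z in(("pad_a",zp),("window",zp),("end_stop",.04),("edge_end",.021)):
        print(q,[(round(d["p"],2),at_z(c,d["pixel"],z)[:2]) for d in bot.landmark_of(n,q)[:4]])
E
python3 meas.py .067 a_; python3 - <<'E'
import cv2
a=cv2.imread('pics/a_wrist.png');cv2.imwrite('pics/v10.png',cv2.resize(a[60:460,80:610],(795,600),interpolation=2))
E
```

```text
[ 0.4492 -0.0673  0.2465]
wrist orange [(array([69.7, 72. ]), 800, array([ 0.4035, -0.2756])), (array([478.1, 326.7]), 55, array([0.5166, 0.1066])), (array([257.5, 334.5]), 240, array([ 0.5834, -0.0864])), (array([362.4, 333.5]), 191, array([0.5542, 0.0068])), (array([482.7, 359.1]), 51, array([0.5478, 0.1254])), (array([318.1, 431.1]), 326, array([0.6763, 0.0003]))]
pad_a [(0.98, array([0.5554, 0.0037])), (0.97, array([ 0.4025, -0.273 ])), (0.87, array([ 0.5841, -0.0854]))]
window []
end_stop [(0.83, array([0.5483, 0.0389]))]
edge_end [(0.59, array([0.5439, 0.0379]))]
top orange [(array([342.8, 199.6]), 480, array([ 0.7111, -0.0173])), (array([376.9, 260.1]), 66, array([ 0.5851, -0.0854])), (array([331.6, 274. ]), 70, array([0.5566, 0.006 ]))]
pad_a [(0.83, array([ 0.586 , -0.0871])), (0.66, array([0.5563, 0.0056])), (0.57, array([ 0.4571, -0.4068]))]
window [(0.66, array([ 0.5787, -0.0378]))]
end_stop [(0.55, array([0.5447, 0.0334]))]
edge_end [(0.94, array([0.5484, 0.0347])), (0.8, array([ 0.9062, -0.1575]))]
scene orange [(array([300.4, 110.6]), 43, array([ 0.4725, -0.3796])), (array([334.8, 131.8]), 48, array([ 0.4258, -0.2635])), (array([312.6, 199.6]), 37, array([ 0.5853, -0.0841])), (array([340.4, 221.8]), 39, array([0.5566, 0.0071])), (array([273.8, 252.7]), 328, array([0.736 , 0.0133]))]
pad_a [(0.78, array([ 0.5861, -0.0834])), (0.78, array([0.5539, 0.0064])), (0.71, array([ 0.4219, -0.2668])), (0.59, array([ 0.4789, -0.3781]))]
window [(0.87, array([ 0.4487, -0.328 ])), (0.63, array([ 0.5623, -0.0473]))]
end_stop [(0.78, array([0.5445, 0.0436]))]
edge_end [(0.61, array([0.7313, 0.0369])), (0.59, array([0.5476, 0.0426]))]
```

View pics/v10.png

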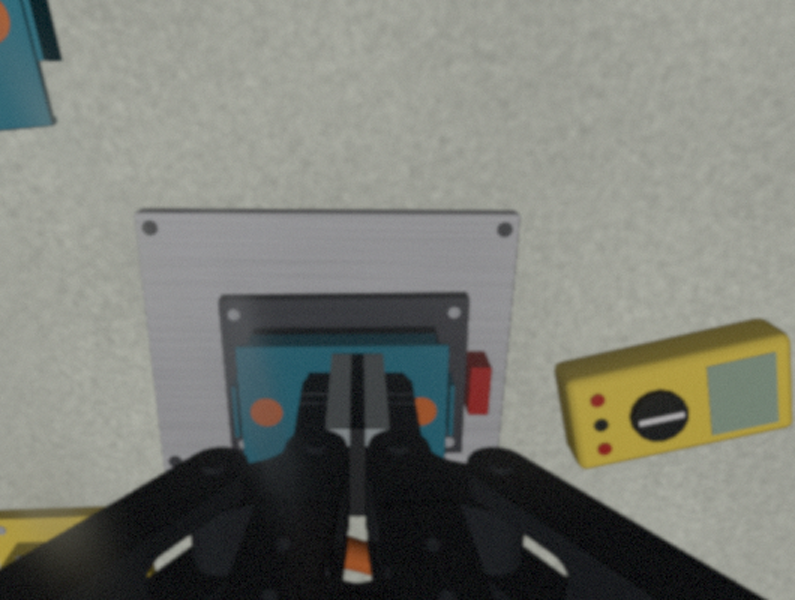

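The plate is square with the bed, against the stop and flush. The pads from three cameras agree at a (.585,-.0855) and b (.5565,.006), 96 mm apart as they should be. Now I press pad a.

Call:
{"fn": "send_rows", "kwargs": {"moves": [0.68,-0.09,-0.3,0,0,0,1,0.68,-0.09,-0.3,0,0,0,1,0.68,-0.09,-0.3,0,0,0,1,0.68,-0.09,-0.3,0,0,0,1,0.68,-0.09,-0.3,0,0,0,1,0.68,-0.09,-0.3,0,0,0,1,0.68,-0.09,-0.3,0,0,0,1,0.68,-0.09,-0.3,0,0,0,1]}}

```text
time: 32.5
ee_pos: [0.5859, -0.0854, 0.1834]
tcp_rot: [180.0, -0.0, -163.4]
wrist_force: [0.5, 0.8, -0.2]
opening: -0.0001
grasp_force: 0.0
```

Call:
{"fn": "send_rows", "kwargs": {"moves": [0,0,-0.9,0,0,0,1,0,0,-0.9,0,0,0,1,0,0,-0.9,0,0,0,1,0,0,-0.9,0,0,0,1,0,0,-0.6,0,0,0,1,0,0,-0.2,0,0,0,1,0,0,0,0,0,0,1]}}

```text
time: 33.38
ee_pos: [0.5848, -0.0853, 0.0748]
tcp_rot: [180.0, -0.0, -163.4]
wrist_force: [0.1, -0.5, -0.4]
opening: -0.0003
grasp_force: 0.0
```

Call:
{"fn": "send_rows", "kwargs": {"moves": [0,0,-0.12,0,0,0,1,0,0,-0.12,0,0,0,1,0,0,-0.08,0,0,0,1]}}

```text
time: 33.75
ee_pos: [0.5847, -0.0852, 0.0669]
tcp_rot: [-180.0, 0.0, -163.4]
wrist_force: [0.0, 0.8, -0.3]
opening: -0.0
grasp_force: 0.0
```

Call:
{"fn": "send_rows", "kwargs": {"moves": [0,0,-0.04,0,0,0,1,0,0,-0.04,0,0,0,1]}}

```text
time: 34.0
ee_pos: [0.5848, -0.0853, 0.0652]
tcp_rot: [-180.0, 0.0, -163.4]
wrist_force: [-1.8, -0.4, 5.7]
opening: -0.0001
grasp_force: 2.9
```

Call:
{"fn": "send_rows", "kwargs": {"moves": [0,0,-0.04,0,0,0,1,0,0,-0.04,0,0,0,1]}}

```text
time: 34.25
ee_pos: [0.5851, -0.0855, 0.064]
tcp_rot: [-179.9, 0.1, -163.4]
wrist_force: [-1.6, -1.0, 9.7]
opening: -0.0005
grasp_force: 4.9
```

Call:
{"fn": "send_rows", "kwargs": {"moves": [0,0,-0.04,0,0,0,1,0,0,-0.04,0,0,0,1]}}

```text
time: 34.5
ee_pos: [0.585, -0.0855, 0.0614]
tcp_rot: [-180.0, 0.1, -163.4]
wrist_force: [0.1, -0.2, 0.3]
opening: -0.0002
grasp_force: 0.0
```

Call:
{"fn": "send_rows", "kwargs": {"moves": [0,0,-0.04,0,0,0,1,0,0,-0.04,0,0,0,1]}}

```text
time: 34.75
ee_pos: [0.5847, -0.0852, 0.0598]
tcp_rot: [-180.0, 0.0, -163.4]
wrist_force: [-4.9, -0.1, 15.0]
opening: 0.0
grasp_force: 7.1
```

Call:
{"fn": "send_rows", "kwargs": {"moves": [0,0,-0.04,0,0,0,1,0,0,-0.04,0,0,0,1]}}

```text
time: 35.0
ee_pos: [0.5848, -0.0852, 0.0596]
tcp_rot: [-180.0, 0.1, -163.4]
wrist_force: [-10.6, 1.3, 26.6]
opening: -0.0002
grasp_force: 13.5
```

Call:
{"fn": "send_rows", "kwargs": {"moves": [0,0,0.4,0,0,0,1,0,0,0.6,0,0,0,1,0,0,0.4,0,0,0,1,-0.285,0.915,0,0,0,0,1,-0.285,0.915,0,0,0,0,1,-0.285,0.915,0,0,0,0,1,-0.285,0.915,0,0,0,0,1,0,0,0,0,0,0,1]}}

```text
time: 36.0
ee_pos: [0.5553, 0.0082, 0.0916]
tcp_rot: [180.0, -0.0, -163.3]
wrist_force: [0.3, -1.2, -0.5]
opening: 0.0001
grasp_force: 0.0
```

Call:
{"fn": "send_rows", "kwargs": {"moves": [0.04,-0.06,-0.5,0,0,0,1,0,0,-0.3,0,0,0,1,0,0,-0.12,0,0,0,1,0,0,-0.04,0,0,0,1]}}

```text
time: 36.5
ee_pos: [0.557, 0.0044, 0.0674]
tcp_rot: [180.0, -0.0, -163.4]
wrist_force: [-0.1, -0.6, 0.4]
opening: 0.0002
grasp_force: 0.0
```

Call:
{"fn": "send_rows", "kwargs": {"moves": [0,0,-0.04,0,0,0,1,0,0,-0.04,0,0,0,1]}}

```text
time: 36.75
ee_pos: [0.5573, 0.0047, 0.066]
tcp_rot: [-180.0, 0.0, -163.4]
wrist_force: [0.4, 0.5, -0.3]
opening: -0.0002
grasp_force: 0.0
```

Call:
{"fn": "send_rows", "kwargs": {"moves": [0,0,-0.04,0,0,0,1,0,0,-0.04,0,0,0,1]}}

```text
time: 37.0
ee_pos: [0.5574, 0.0048, 0.0644]
tcp_rot: [-180.0, 0.1, -163.4]
wrist_force: [-1.6, 1.0, 6.2]
opening: -0.0
grasp_force: 3.0
```

Call:
{"fn": "send_rows", "kwargs": {"moves": [0,0,-0.04,0,0,0,1,0,0,-0.04,0,0,0,1]}}

```text
time: 37.25
ee_pos: [0.5576, 0.0051, 0.0631]
tcp_rot: [180.0, 0.1, -163.4]
wrist_force: [-2.6, 1.2, 10.4]
opening: 0.0001
grasp_force: 5.5
```

Call:
{"fn": "send_rows", "kwargs": {"moves": [0,0,-0.04,0,0,0,1,0,0,-0.04,0,0,0,1]}}

```text
time: 37.5
ee_pos: [0.5573, 0.0048, 0.0599]
tcp_rot: [-180.0, 0.0, -163.4]
wrist_force: [0.4, 0.8, -0.2]
opening: -0.0001
grasp_force: 0.0
```

Call:
{"fn": "send_rows", "kwargs": {"moves": [0,0,-0.04,0,0,0,1,0,0,-0.04,0,0,0,1]}}

```text
time: 37.75
ee_pos: [0.5571, 0.0047, 0.059]
tcp_rot: [-180.0, 0.0, -163.4]
wrist_force: [-7.1, 0.4, 17.8]
opening: 0.0002
grasp_force: 8.9
```

Call:
{"fn": "send_rows", "kwargs": {"moves": [0,0,-0.04,0,0,0,1,0,0,-0.04,0,0,0,1]}}

```text
time: 38.0
ee_pos: [0.5572, 0.0047, 0.0589]
tcp_rot: [-180.0, 0.1, -163.4]
wrist_force: [-14.5, -0.1, 33.3]
opening: 0.0005
grasp_force: 16.2
```

Call:
{"fn": "send_rows", "kwargs": {"moves": [0,0,0.4,0,0,0,1,0,0,0.6,0,0,0,1,0.275,-0.9,0,0,0,0,1,0.275,-0.9,0,0,0,0,1,0.275,-0.9,0,0,0,0,1,0.275,-0.9,0,0,0,0,1,0,0,-0.5,0,0,0,1,0,0,-0.3,0,0,0,1]}}

```text
time: 39.0
ee_pos: [0.5841, -0.0851, 0.0595]
tcp_rot: [180.0, -0.1, -163.4]
wrist_force: [-0.4, 0.1, -0.0]
opening: 0.0002
grasp_force: 0.0
```

Call:
{"fn": "send_rows", "kwargs": {"moves": [0,0,-0.12,0,0,0,1,0,0,-0.08,0,0,0,1]}}

```text
time: 39.25
ee_pos: [0.5842, -0.085, 0.0589]
tcp_rot: [-179.9, 0.0, -163.4]
wrist_force: [-16.0, -0.6, 36.7]
opening: 0.0004
grasp_force: 18.3
```

Call:
{"fn": "send_rows", "kwargs": {"moves": [0,0,-0.02,0,0,0,1,0,0,0,0,0,0,1]}}

```text
time: 39.5
ee_pos: [0.5842, -0.085, 0.059]
tcp_rot: [-179.9, 0.1, -163.4]
wrist_force: [-15.2, -1.0, 28.8]
opening: -0.0001
grasp_force: 14.7
```

Both pads are down at z = 0.059, which is the home height. I'll retreat to the earlier viewing pose and check the plate numerically.

Call:
{"fn": "send_rows", "kwargs": {"moves": [0,0,0.5,0,0,0,1,0,0,1,0,0,0,1,0,0,1,0,0,0,1,0,0,1,0,0,0,1,-0.9,0.12,1,0,0,0,1,-0.9,0.12,1,0,0,0,1,-0.9,0.12,1,0,0,0,1,-0.9,0.12,1,0,0,0,1]}}

```text
time: 40.5
ee_pos: [0.4937, -0.0725, 0.2433]
tcp_rot: [180.0, -0.0, -163.4]
wrist_force: [0.1, -0.7, 0.2]
opening: 0.0001
grasp_force: 0.0
```

Call:
{"fn": "send_rows", "kwargs": {"moves": [-0.9,0.12,0.2,0,0,0,1,-0.9,0.12,0,0,0,0,1,0,0,0,0,0,0,1]}}

```text
time: 40.88
ee_pos: [0.4489, -0.0667, 0.2482]
tcp_rot: [-180.0, 0.1, -163.4]
wrist_force: [1.1, 0.0, 0.4]
opening: -0.0002
grasp_force: 0.0
```

```bash
python3 meas.py .059 b_ | grep -v window; python3 - <<'E'
from h import *
# top view is a fixed camera: compare plate pixels before pressing and now
for n in("top","scene"):
    a,b=[cv2.imread(f"pics/{k}_{n}.png").astype(int) for k in "ab"]
    s=(slice(200,350),slice(200,460)) if n=="top" else (slice(140,310),slice(230,430))
    d=np.abs(a-b).sum(2)[s]; m=(d>60).astype(np.uint8)
    k,l,st,c=cv2.connectedComponentsWithStats(m)
    print(n,d.mean(),[(c[i].round()+[s[1].start,s[0].start],int(st[i,4])) for i in range(1,k) if st[i,4]>12])
E
```

```text
[ 0.4489 -0.0667  0.2482]
wrist orange [(array([69.8, 73.1]), 788, array([ 0.4047, -0.2803])), (array([361.5, 329.6]), 180, array([0.5551, 0.0083])), (array([476.1, 326.9]), 58, array([0.5208, 0.1116])), (array([258.7, 330.9]), 229, array([ 0.5847, -0.0853])), (array([480.9, 359. ]), 51, array([0.5527, 0.1309])), (array([318.1, 431.4]), 324, array([0.6847, 0.0039]))]
pad_a [(0.92, array([ 0.5852, -0.084 ])), (0.74, array([0.5532, 0.007 ])), (0.62, array([ 0.4046, -0.2792])), (0.46, array([0.671 , 0.0119]))]
end_stop [(0.74, array([0.5467, 0.0406])), (0.15, array([ 0.6223, -0.3001]))]
edge_end [(0.89, array([0.5464, 0.0411]))]
top orange [(array([342.8, 199.7]), 478, array([ 0.7132, -0.0178])), (array([376. , 260.8]), 65, array([ 0.5849, -0.0846])), (array([330.8, 274.3]), 66, array([0.5571, 0.0073]))]
pad_a [(0.96, array([ 0.5817, -0.0788])), (0.9, array([ 0.4581, -0.4136])), (0.67, array([0.5504, 0.0003]))]
end_stop [(0.6, array([0.5435, 0.0373]))]
edge_end [(0.91, array([ 0.9096, -0.1636])), (0.58, array([0.5439, 0.0415]))]
scene orange [(array([300.4, 110.6]), 43, array([ 0.4689, -0.3874])), (array([334.9, 131.8]), 47, array([ 0.4217, -0.2701])), (array([312.9, 201.6]), 37, array([ 0.5845, -0.0836])), (array([340.4, 224. ]), 39, array([0.5566, 0.0079])), (array([273.8, 252.7]), 329, array([0.7343, 0.0084]))]
pad_a [(0.96, array([ 0.5914, -0.0857])), (0.81, array([ 0.425 , -0.2697])), (0.62, array([0.5611, 0.006 ])), (0.26, array([ 0.6666, -0.2729]))]
end_stop [(0.72, array([0.546 , 0.0415])), (0.71, array([ 0.549 , -0.0002]))]
edge_end [(0.94, array([ 0.9135, -0.1462])), (0.65, array([0.5533, 0.0472]))]
top 9.390153846153845 [(array([425., 250.]), 200), (array([362., 265.]), 30), (array([381., 269.]), 28), (array([348., 273.]), 22), (array([354., 328.]), 33), (array([357., 344.]), 40)]
scene 5.632 [(array([328., 213.]), 363), (array([327., 211.]), 232), (array([313., 203.]), 21), (array([340., 220.]), 24)]
```

```bash
python3 -c "
from workcell import bot
print(bot.job_done())"
```

```text
the job is handed in; nothing more can be done
None
```

I handed the job in at about 41 s: the plate sits home against both dowels and the end stop, both clips snapped, and both pads read 59 mm, the home height. I haven't seen a verdict. My highest press reading was about 37 N on a pad. The meter, screwdriver and jar weren't touched.

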